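Close the incense burner and clip its cover down

TASK

Close the incense burner: slide its domed cover off the wooden ledge into the mouth, and press it down until its flange is fully home on the rim, then keep leaning on it with a steady 20 N or so (the weight of 2 kg) for a second so that the seal beds in, without banging or forcing it. After that fold all three brass clips down flat over the flange, let go, and leave the other things on the console where they are.

Things in the scene. Friction and masses are not known exactly. Their poses are not given: they have to be found in the camera images.
- burner: White ceramic incense burner, a fixed round bowl, 148 mm across at the rim, rim 90 mm above the table, mouth 132 mm across. Origin: centre of its foot on the table; z up. A pale wooden parking ledge, level with the rim and 120 mm wide, runs from the mouth along the burner's own -x to 235 mm from the axis.
- mouth (a point): Centre of the mouth in the plane of the rim, 90 mm above the table; axes as burner. In the mouth a shallow tapered cork cup slides straight down, stiffly: it takes about 9 N and stays where left. Its depth varies: a cover dropped into it stands 4 to 17 mm proud. On the way in the cover may wedge nose-down, short of centre; it takes 20 to 30 N to push on. The rim is a hard stop.
- cover_flange (a point): Loose white domed cover, 0.2 to 0.5 kg. From below: tapered plug 24 mm high (80 mm across below, 121 mm above), flange 148 mm across and 8 mm thick, dome. This point: on the axis, in the plane of the flange's underside; z up the axis. Starts with the plug standing on the ledge, 130 to 155 mm from the mouth's axis. Fully home it coincides with mouth.
- cover_top (a point): Top of the cover's low dome, on the axis, 34 mm above cover_flange. The dome has no knob, is 84 mm across at the flange with sloping sides, and ends in a flat 32 mm wide with a dark middle.
- clip_left (a joint): Angle (rad) of the brass clip flap on the burner's +y side. 0 is folded fully inward and level, lying 1 mm over the flange of a cover that is home; 1.57 is upright; it starts leaning outward at 1.6 to 2.1 and stops at 2.2. A stiff hinge (0.05 N m): it stays where it is left.
- clip_left_hinge (a point): Hinge of that flap: 86 mm from the burner's axis along the burner's +y, 101.5 mm above the table, mid-width. The flap is a plate 38 mm long from the hinge, 34 mm wide, 5 mm thick (2.5 mm to either side of the hinge plane); the hinge axis is level, at right angles to the radius. The point's own -x points along the flap to its tip.
- clip_end (a joint): Angle (rad) of the brass clip flap on the burner's +x (opposite the ledge) side. 0 is folded fully inward and level, lying 1 mm over the flange of a cover that is home; 1.57 is upright; it starts leaning outward at 1.6 to 2.1 and stops at 2.2. A stiff hinge (0.05 N m): it stays where it is left.
- clip_end_hinge (a point): Hinge of that flap: 86 mm from the burner's axis along the burner's +x, 101.5 mm above the table, mid-width. The flap is a plate 38 mm long from the hinge, 34 mm wide, 5 mm thick (2.5 mm to either side of the hinge plane); the hinge axis is level, at right angles to the radius. The point's own -x points along the flap to its tip.
- clip_right (a joint): Angle (rad) of the brass clip flap on the burner's -y side. 0 is folded fully inward and level, lying 1 mm over the flange of a cover that is home; 1.57 is upright; it starts leaning outward at 1.6 to 2.1 and stops at 2.2. A stiff hinge (0.05 N m): it stays where it is left.
- clip_right_hinge (a point): Hinge of that flap: 86 mm from the burner's axis along the burner's -y, 101.5 mm above the table, mid-width. The flap is a plate 38 mm long from the hinge, 34 mm wide, 5 mm thick (2.5 mm to either side of the hinge plane); the hinge axis is level, at right angles to the radius. The point's own -x points along the flap to its tip.
- lipstick: Chrome lipstick tube, standing, 21 mm diameter, 75 mm high. Origin: centre of its foot. To be left alone.
- tealight: Empty amber glass tealight holder, 72 mm diameter, 60 mm high. Origin: centre of its foot. To be left alone.
- remote: Black gate remote lying flat, 110 x 42 x 16 mm. Origin: centre of its underside. To be left alone.
- carton: Green incense carton lying flat, 150 x 45 x 30 mm. Origin: centre of its underside. To be left alone.
- dish: Small blue ceramic dish, 104 mm diameter, 28 mm high. Origin: centre of its foot. To be left alone.
Mind the look-alikes: they are no part of the job. Leave any blue or pink look-alike of the part that bears cover_flange alone.

How it is judged:
By the outcome, as a careful person would: the job done as asked, in the order asked, and still so for the second after the job is handed in, with the robot touching nothing.
It also fails if it takes over 72 s, if anything falls off the work surface, if the arm or the gripper's body presses on something with over 40 N, if the wrist force passes 120 N, or if a joint passes its speed limit or range.

ROBOT

A 6-joint arm with a two-finger parallel gripper is mounted at the origin on the work surface. World frame = base frame: x ahead of the robot, y to its left, z up, the work surface at z = 0. Lengths are in m, angles in rad, forces in N, time in s.
With the tool pointing down it reaches from about 0.35 to 0.8 m from the base axis. Payload 7.3 kg.
Tool frame: the origin (TCP) lies between the finger pads; the fingertips stand 17 mm ahead of it and the grasp point (between the pads) lies 2 mm behind it; z points along the fingers, y is the direction in which the jaws open and shut (so a half turn about z gives the same grasp; the last joint's range is limited). The gripper opens to 85 mm and grips with 20 to 120 N. Pads are 22 mm wide; open, the fingers measure 114 mm over their backs; the gripper's body (76 mm by 85 mm) begins 54 mm behind the grasp point. The pads swing forward as they close: fully open they stand 13 mm farther back than shut.
Start: joints at [-1.474, 0.342, 1.524, -0, 1.275, -0.146], TCP at [0.126, -0.51, 0.248] pointing down, gripper open.
Joint ranges: [-2.53, 2.53], [-0.77, 2.02], [0.04, 2.7], [-1, 4.14], [0.28, 2.66], [-3.11, 3.11]. Speed limits (rad/s): [2.57, 2.57, 3.14, 3.14, 3.14, 3.14].

INTERFACE

Orientations are given as a unit quaternion [w, x, y, z].
In Python, from plant import robot gives the robot as it stands.
- The arm moves only by the shell command python3 -m jog 'ROWS' [OPENING] [FORCE]. ROWS is JSON, a list of rows, each a list of 4 numbers: the shift along the tool's x, y, z in m, then the turn about the tool's z in degrees. In form: [[tx, ty, tz, twist], ...]. A call has 1 to 12 rows; each row is the pose to reach, as a shift and turn from the pose commanded when the call began, along the tool's axes at that moment; what a row does not reach only later rows make up. A row lasts 1/8 s, in which the tool goes at most 62.5 mm and 10.7 degrees, less where a joint would pass 70% of its speed; a pose out of reach is approached as far as the arm can. A call with a gripper value outside its range is refused whole. OPENING is the finger opening in m, from 0 to 0.0854, set as the call begins (- or left out, the last holds). The fingers move at their own pace and stop on an object; FORCE is the grip in N (left out, the last holds). Time passes only in rows, so rows that repeat a pose let the fingers close. It gives the time, the measured TCP pose, the force and the opening at its end, in the units of the state.
- robot.sense(): the state, without advancing time (a new reading comes with each control period).
- robot.grab_frame(name): name is "side" or "top" or "wrist"; returns a dict with "image" (400x640x3 uint8, blue, green, red), "range_z" (400x640 float32, m along the optical axis (not along the pixel's ray), 0 where there is no reading), "camera_matrix" (3x3 intrinsics, pixels), "pose" (4x4, takes a point from camera to world coordinates); the wrist camera has in their place "tool_from_camera" (4x4, takes a point from camera to tool coordinates, whose origin is the TCP and whose axes are the flange's). Camera axes: x right, y up, looking along -z (the intrinsics and any distortion apply to the point x, -y, -z); pixel columns grow to the right and rows downward; lengths in m; the calibration is good to about 2 mm. A picture is of the moment at which its call begins: read the wrist's pose just before it.
- robot.job_done(): hands the job in, once; it reports no verdict.
The state is a dict: "time": time; "qpos": joint angles; "qd": joint speeds; "joint_torque": joint torques, N m; "position": TCP position; "orientation": TCP orientation; "force": force on the tool from outside, world axes, zero at the start; "torque": the same for the moment, N m; "width": finger opening in m.
Only numpy, scipy, OpenCV 4.12 (cv2) and the standard library are available. Lean on these libraries where they do the work, as an engineer would, in place of code of your own. Each camera call takes 0.05 s, during which the arm holds its last target.

## Working session

There is one attempt and no reset: what is moved stays moved. The work goes in short steps, Python scripts to look and compute and a shell command to move; the robot and the scene stay as the last step left them, time stands still between calls to the robot, and variables do not carry over. Pictures are saved under pics/ and viewed, and the job is handed in when it is done.

```bash
ls; mkdir -p pics; cat > h.py <<'E'
import numpy as np, cv2
from plant import robot
from scipy.spatial.transform import Rotation as R
def grab(n):
    s=robot.sense(); f=robot.grab_frame(n)
    if 'pose' in f: T=np.array(f['pose'])
    else:
        q=s['orientation']; B=np.eye(4); B[:3,:3]=R.from_quat([q[1],q[2],q[3],q[0]]).as_matrix(); B[:3,3]=s['position']
        T=B@np.array(f['tool_from_camera'])
    f['T']=T; return f
def ray(f,u,v):
    K=np.array(f['camera_matrix']); d=np.linalg.inv(K)@np.array([u,v,1.]); d=np.array([d[0],-d[1],-d[2]])
    return f['T'][:3,3], f['T'][:3,:3]@d
def onplane(f,u,v,z):
    o,d=ray(f,u,v); return o+d*(z-o[2])/d[2]
def cloud(f):
    K=np.array(f['camera_matrix']); z=f['range_z']; v,u=np.mgrid[:z.shape[0],:z.shape[1]]
    x=(u-K[0,2])/K[0,0]*z; y=(v-K[1,2])/K[1,1]*z
    P=np.stack([x,-y,-z],-1)@f['T'][:3,:3].T+f['T'][:3,3]
    P[z==0]=np.nan; return P
def tool(s):
    q=s['orientation']; return R.from_quat([q[1],q[2],q[3],q[0]]).as_matrix(), np.array(s['position'])
def pix(f,P):
    K=np.array(f['camera_matrix']); p=(np.asarray(P)-f['T'][:3,3])@f['T'][:3,:3]; 
    q=np.array([p[0],-p[1],-p[2]]); q=K@q; return q[:2]/q[2]
E
python3 - <<'E'
from h import *
s=robot.sense(); print({k:np.round(v,3).tolist() for k,v in s.items()})
for n in ('side','top','wrist'):
    f=grab(n); cv2.imwrite(f'pics/{n}0.png',f['image']); print(n,np.round(f['T'],3).tolist(),np.round(f['camera_matrix'],1).tolist(),[k for k in f], (f['range_z']>0).mean())
E
```

```text
pics
{'time': 0.0, 'qpos': [-1.474, 0.343, 1.525, -0.0, 1.275, -0.146], 'qd': [0.0, -0.0, 0.002, 0.001, -0.0, -0.001], 'joint_torque': [0.001, -43.369, -24.601, -0.0, 0.008, 0.0], 'position': [0.126, -0.509, 0.248], 'orientation': [-0.001, 0.993, 0.121, 0.0], 'force': [-0.141, 0.074, -0.217], 'torque': [0.042, -0.054, 0.028], 'width': 0.085}
side [[0.998, 0.054, -0.042, 0.551], [-0.065, 0.583, -0.81, -0.66], [-0.019, 0.811, 0.585, 0.61], [0.0, 0.0, 0.0, 1.0]] [[400.2, 0.0, 316.4], [0.0, 400.2, 199.5], [0.0, 0.0, 1.0]] ['image', 'range_z', 'camera_matrix', 'pose', 'T'] 0.99603125
top [[0.01, 0.997, -0.077, 0.525], [-1.0, 0.012, 0.025, 0.031], [0.026, 0.076, 0.997, 1.046], [0.0, 0.0, 0.0, 1.0]] [[403.3, 0.0, 322.6], [0.0, 403.3, 200.5], [0.0, 0.0, 1.0]] ['image', 'range_z', 'camera_matrix', 'pose', 'T'] 0.9959375
wrist [[0.242, 0.918, 0.314, 0.207], [-0.97, 0.229, 0.077, -0.49], [-0.001, -0.323, 0.946, 0.373], [0.0, 0.0, 0.0, 1.0]] [[322.7, 0.0, 323.7], [0.0, 322.7, 192.3], [0.0, 0.0, 1.0]] ['image', 'range_z', 'camera_matrix', 'tool_from_camera', 'T'] 0.99603125
```

View pics/side0.png

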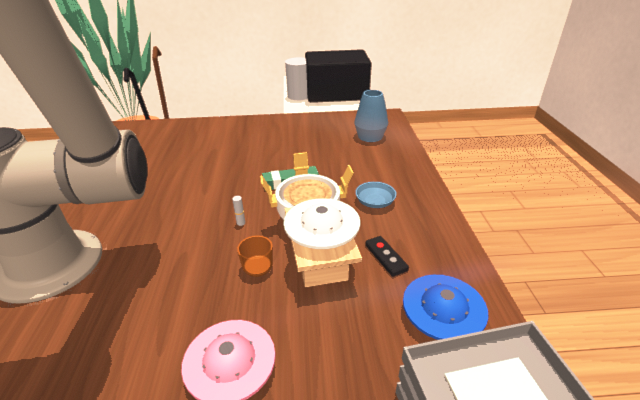

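View pics/top0.png

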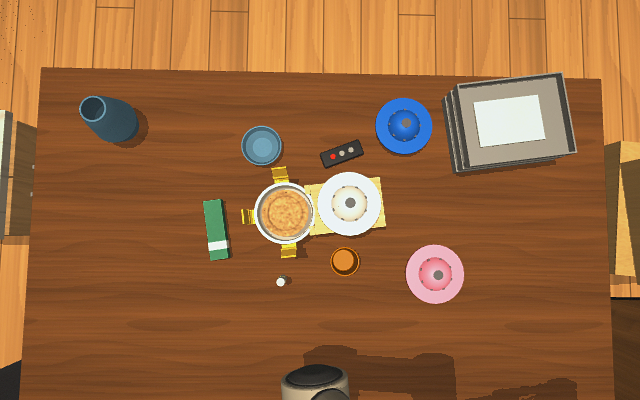

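The white domed cover is at top px (350,203), standing on the pale ledge. The blue (404,125) and pink (435,274) ones lie on the table and are look-alikes. The burner mouth is at (285,213), with clips at (280,174), (248,216) and (288,251). The next crop should confirm this, and I'll measure at the same time.

```bash
python3 - <<'E'
from h import *
f=grab('top'); im=f['image']; P=cloud(f)
g=grab('side'); Q=cloud(g)
c=cv2.resize(im[150:270,190:400],None,fx=3.5,fy=3.5,interpolation=cv2.INTER_CUBIC); cv2.imwrite('pics/crop1.png',c)
c=cv2.resize(g['image'][140:300,220:420],None,fx=3.8,fy=3.5,interpolation=cv2.INTER_CUBIC); cv2.imwrite('pics/crop1s.png',c)
for nm,F,C,box in(('top',f,P,(150,270,235,400)),('side',g,Q,(140,300,240,380))):
    hsv=cv2.cvtColor(F['image'],cv2.COLOR_BGR2HSV)
    m=((hsv[...,1]<60)&(hsv[...,2]>170)).astype(np.uint8)
    b=np.zeros_like(m); b[box[0]:box[1],box[2]:box[3]]=1; m*=b
    for zlo,zhi,lab in((.112,.124,'flange'),(.142,.155,'domeflat'),(.084,.096,'rim')):
        k=(C[...,2]>zlo)&(C[...,2]<zhi)&(b>0)
        if lab!='rim': k&=m>0
        else: k&=m>0
        pts=C[k]
        if len(pts)<5: print(nm,lab,len(pts)); continue
        xy=pts[:,:2].astype(np.float32); (cx,cy),r=cv2.minEnclosingCircle(xy)
        print(nm,lab,len(pts),'circle',np.round([cx,cy,r],4),'z',np.round(np.nanpercentile(pts[:,2],[5,50,95]),4))
# brass/ledge
hsv=cv2.cvtColor(im,cv2.COLOR_BGR2HSV)
k=(hsv[...,0]>15)&(hsv[...,0]<35)&(hsv[...,1]>60)&(hsv[...,2]>150)
lab=cv2.connectedComponentsWithStats(k.astype(np.uint8))
for i in range(1,lab[0]):
    st=lab[2][i]
    if st[4]>25 and 150<lab[3][i][1]<270 and 190<lab[3][i][0]<400: print(st,np.round(np.nanmedian(P[lab[1]==i],0),3))
print(np.round(P[213,285],3), np.round(P[150,100],3),np.round(P[300,200],4))
E
```

```text
top flange 2095 circle [ 0.5905 -0.0527  0.074 ] z [0.1186 0.1212 0.1235]
top domeflat 401 circle [ 0.591  -0.0524  0.0306] z [0.1425 0.1453 0.1487]
top rim 541 circle [0.5613 0.0134 0.1572] z [0.0866 0.0892 0.0918]
side flange 1879 circle [ 0.592  -0.0542  0.075 ] z [0.1202 0.1225 0.1237]
side domeflat 409 circle [ 0.5913 -0.0565  0.0306] z [0.1426 0.1465 0.1494]
side rim 397 circle [0.5631 0.0189 0.1595] z [0.0857 0.09   0.0918]
[271 166  18  18 237] [0.657 0.109 0.111]
[369 177  17  51 272] [ 0.577 -0.128  0.089]
[ 260  183   74   55 2131] [0.568 0.078 0.082]
[241 209   4  15  35] [0.557 0.188 0.138]
[246 209  10  16  84] [0.558 0.177 0.082]
[281 242  16  17 214] [0.481 0.085 0.111]
[335 250  11  20  95] [ 0.452 -0.041  0.007]
[0.568 0.096 0.079] [ 0.729  0.583 -0.001] [0.3485 0.3128 0.0006]
```

View pics/crop1.png

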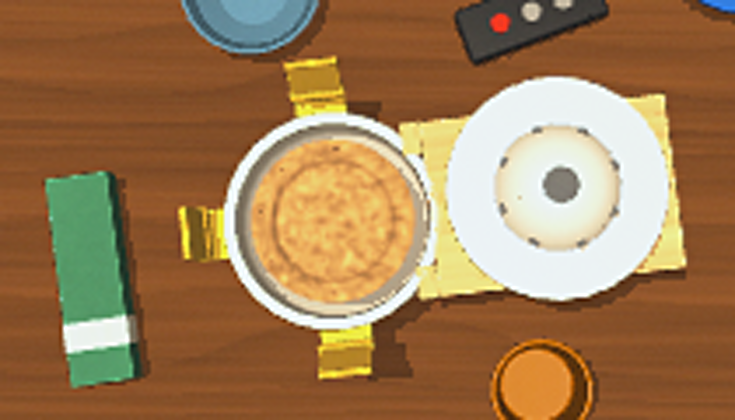

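View pics/crop1s.png

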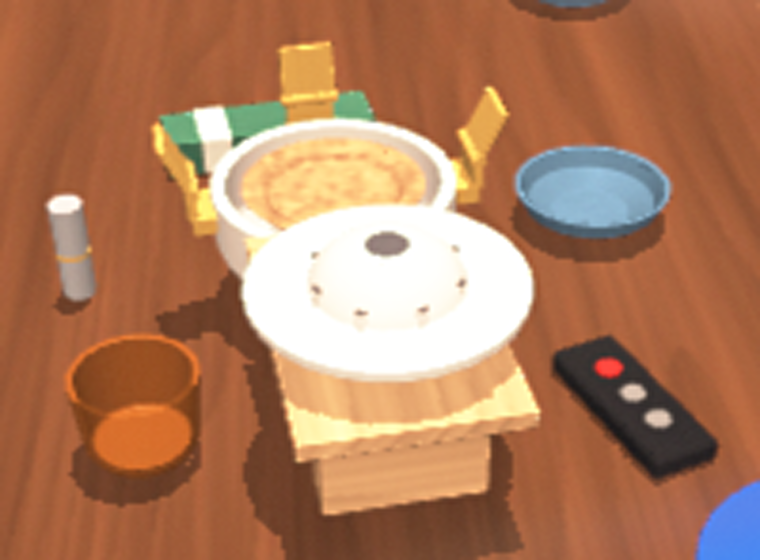

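```bash
cat > burn.py <<'E'
from h import *
from scipy.optimize import least_squares
def fit(C,F,near,lo=.086,hi=.094):
    hsv=cv2.cvtColor(F['image'],cv2.COLOR_BGR2HSV)
    white=(hsv[...,1]<70)&(hsv[...,2]>120)
    k=(C[...,2]>lo)&(C[...,2]<hi)&(np.hypot(C[...,0]-near[0],C[...,1]-near[1])<.09)&(np.hypot(C[...,0]-near[0],C[...,1]-near[1])>.05)&white
    p=C[k][:,:2]
    for _ in range(3):
        r=least_squares(lambda c:np.hypot(p[:,0]-c[0],p[:,1]-c[1])-c[2],[*near,.07],loss='soft_l1',f_scale=.002); d=np.abs(np.hypot(*(p-r.x[:2]).T)-r.x[2]); p=p[d<.008]
    return r.x,len(p)
if __name__=='__main__':
    for n in('top','side'):
        F=grab(n); C=cloud(F); x,m=fit(C,F,(.568,.092)); print(n,np.round(x,4),m)
        hsv=cv2.cvtColor(F['image'],cv2.COLOR_BGR2HSV)
        k=(hsv[...,0]>15)&(hsv[...,0]<35)&(hsv[...,1]>60)&(hsv[...,2]>100)
        d=np.hypot(C[...,0]-x[0],C[...,1]-x[1]); a=np.degrees(np.arctan2(C[...,1]-x[1],C[...,0]-x[0]))
        for nm,a0 in(('end',97),('left',-173),('right',7)):
            da=(a-a0+180)%360-180
            kk=k&(d>.078)&(d<.135)&(np.abs(da)<22)&(C[...,2]>.105)
            if kk.sum()>5:
                # tip: highest z portion
                p=C[kk]; th=np.radians(a0); rad=(p[:,:2]-x[:2])@[np.cos(th),np.sin(th)]; tan=(p[:,:2]-x[:2])@[-np.sin(th),np.cos(th)]
                print(nm,kk.sum(),'ang',np.round(np.median(da[kk])+a0,1),'tan',np.round(np.percentile(tan,[5,50,95]),4),'maxz',np.round(np.percentile(p[:,2],97),4),'slope ang',np.round(np.arctan2(p[:,2]-.1015,.086-rad)[p[:,2]>.115].mean() if (p[:,2]>.115).any() else 0,2),'rad',np.round(np.percentile(rad,[3,97]),4))
        k=(hsv[...,0]>12)&(hsv[...,0]<35)&(hsv[...,1]>40)&(hsv[...,2]>120)&(C[...,2]>.084)&(C[...,2]<.096)&(C[...,1]<x[1]-.08)
        p=C[k][:,:2].astype(np.float32); print('ledge',cv2.minAreaRect(p),len(p))
E
python3 burn.py
```

```text
top [0.5684 0.097  0.0695] 558
end 105 ang 97.0 tan [-0.0154  0.      0.0158] maxz 0.1405 slope ang 1.66 rad [0.0839 0.0933]
left 131 ang -172.6 tan [-0.0151  0.0006  0.0164] maxz 0.1378 slope ang 1.9 rad [0.0833 0.1016]
right 154 ang 7.5 tan [-0.015   0.0008  0.016 ] maxz 0.1376 slope ang 1.92 rad [0.0834 0.1024]
ledge ((0.7233559489250183, -0.26845189929008484), (0.24244534969329834, 0.6845980882644653), 22.669845581054688) 4126
side [0.5691 0.0931 0.0697] 362
end 197 ang 97.5 tan [-0.0141  0.0008  0.0154] maxz 0.1397 slope ang 1.75 rad [0.0853 0.094 ]
left 99 ang -170.5 tan [-0.0159  0.0043  0.0158] maxz 0.1383 slope ang 1.88 rad [0.0823 0.1016]
right 134 ang 6.0 tan [-0.014  -0.0015  0.0162] maxz 0.1382 slope ang 1.91 rad [0.0834 0.1018]
ledge ((0.4724126160144806, -0.1437499225139618), (0.2700434625148773, 0.9832068085670471), 65.15088653564453) 3911
```

Crop confirms the white cover on the ledge. Both views agree: burner axis is about (0.569, 0.095), its +x is at yaw about 97.3°, and the cover centre is 0.150 m from the axis with its flange underside at z 0.114. My plan is to cradle the flange from behind with open fingers, starting by moving behind the ledge end.

```bash
python3 -m jog '[[0.05,-0.021,0,-7.6],[0.1,-0.042,0,-15.2],[0.149,-0.064,0,-22.7],[0.199,-0.085,0,-30.3],[0.249,-0.106,0,-37.9],[0.298,-0.127,0,-45.5],[0.348,-0.148,0.01,-53.1],[0.398,-0.17,0.02,-60.7],[0.448,-0.191,0.03,-68.2],[0.497,-0.212,0.04,-75.8],[0.547,-0.233,0.05,-83.4],[0.547,-0.233,0.05,-83.4]]' 0.085; python3 - <<'E'
from h import *
print(np.round(robot.sense()['qpos'],2))
for n in ('side','wrist'):
    f=grab(n); cv2.imwrite(f'pics/{n}1.png',f['image'])
E
```

```text
time: 1.85
position: [0.6029, -0.149, 0.1965]
orientation: [-0.001, 0.659, 0.753, -0.0]
force: [0.4, -0.9, -0.2]
width: 0.0848
[-0.37  0.56  1.32  0.    1.27 -0.5 ]
```

View pics/wrist1.png

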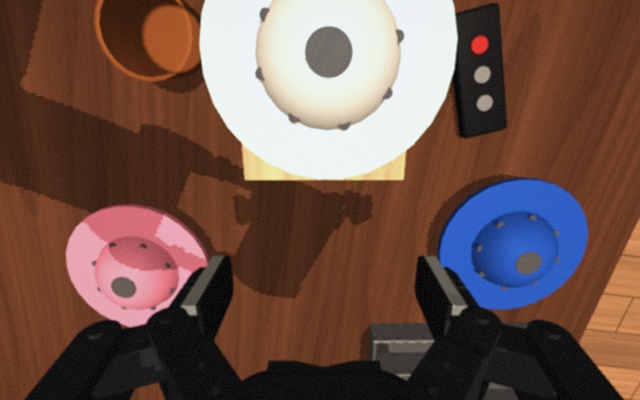

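View pics/side1.png

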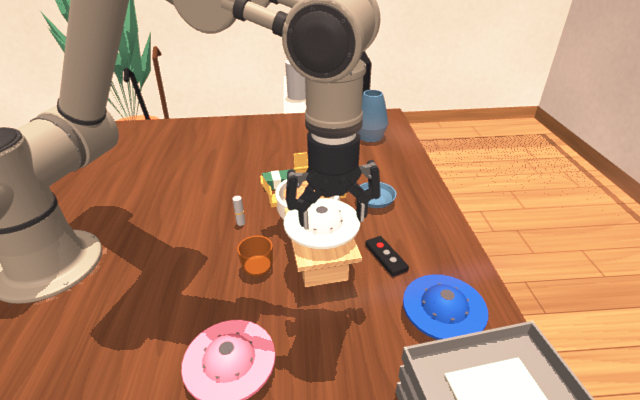

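Wrist view: the dark centre of the cover is at (328,52), the ledge's rear edge at row 180, and the fingers straddle it well clear. I'll measure the cover, ledge and fingertips from here.

```bash
python3 - <<'E'
from h import *
f=grab('wrist'); C=cloud(f)
print('top', onplane(f,328,52,.148), C[52,328])
print('ledge edge', onplane(f,245,180,.09),onplane(f,405,180,.09),C[178,245],C[178,404])
s=robot.sense(); M,p=tool(s)
D=(C-p)@M
k=(f['image'].max(2)<110)
sub=D[230:310,200:235]; 
for v,u in((262,222),(262,425),(270,215),(270,432),(300,215),(300,450)): print((v,u),np.round(D[v,u],4))
# flange circle
hsv=cv2.cvtColor(f['image'],cv2.COLOR_BGR2HSV)
m=(hsv[...,1]<60)&(hsv[...,2]>170)&(C[...,2]>.115)&(C[...,2]<.126)
x=C[m][:,:2].astype(np.float32); print(cv2.minEnclosingCircle(x), np.median(C[m][:,2]))
E
```

```text
top [ 0.59037423 -0.05499967  0.148     ] [ 0.5903733  -0.0550946   0.14916875]
ledge edge [ 0.54018828 -0.14645154  0.09      ] [ 0.65987211 -0.13080758  0.09      ] [ 0.52053007 -0.17441861 -0.00114729] [ 0.68564739 -0.15291023 -0.0013941 ]
(262, 222) [ 0.0112 -0.043  -0.0052]
(262, 425) [ 0.0111  0.0434 -0.0046]
(270, 215) [ 0.0109 -0.0442 -0.0108]
(270, 432) [ 0.0111  0.0444 -0.0108]
(300, 215) [ 0.0023 -0.0426 -0.0187]
(300, 450) [ 0.0112  0.0446 -0.03  ]
((0.5910483002662659, -0.054390907287597656), 0.073934406042099) 0.1220686410585271
```

Ledge-end midpoint plus 235 mm puts the axis at (0.570, 0.094), which agrees with the rim fits. The cover is 1.3 mm off the centreline. Next I lower the tips to about z 0.098 behind the cover, then push.

```bash
python3 -m jog '[[0,-0.0015,0.02,0.2],[0,-0.0015,0.04,0.2],[0,-0.0015,0.06,0.2],[0,-0.0015,0.08,0.2],[0,-0.0015,0.0945,0.2],[0,-0.0015,0.0945,0.2]]'; python3 - <<'E'
from h import *
f=grab('side'); cv2.imwrite('pics/side2.png',cv2.resize(f['image'][130:310,210:420],None,fx=3.5,fy=3.3))
E
```

```text
time: 2.75
position: [0.5988, -0.1527, 0.1032]
orientation: [-0.001, 0.662, 0.749, -0.0]
force: [-0.0, 0.9, 0.5]
width: 0.085
```

View pics/side2.png

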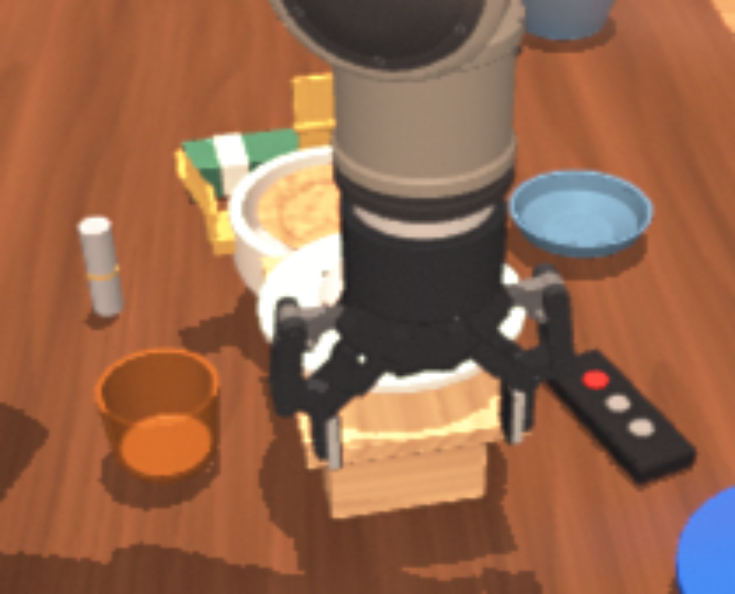

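```bash
python3 -m jog '[[0.007,0.003,0,-0.3],[0.016,0.003,0,-0.3],[0.024,0.003,0,-0.3],[0.03,0.003,0,-0.3],[0.038,0.003,0,-0.3],[0.047,0.003,0,-0.3],[0.056,0.003,0,-0.3],[0.065,0.003,0,-0.3],[0.074,0.003,0,-0.3],[0.083,0.003,0,-0.3],[0.092,0.003,0,-0.3],[0.097,0.003,0,-0.3]]'; python3 - <<'E'
from h import *
f=grab('wrist'); cv2.imwrite('pics/wrist3.png',f['image']); C=cloud(f)
hsv=cv2.cvtColor(f['image'],cv2.COLOR_BGR2HSV)
f=grab('top'); cv2.imwrite('pics/top3.png',cv2.resize(f['image'][140:280,200:410],None,fx=3.5,fy=3.5))
E
```

```text
time: 4.3
position: [0.5906, -0.0549, 0.1038]
orientation: [0.0, 0.66, 0.751, -0.0]
force: [0.8, -3.3, 1.9]
width: 0.0846
```

View pics/wrist3.png

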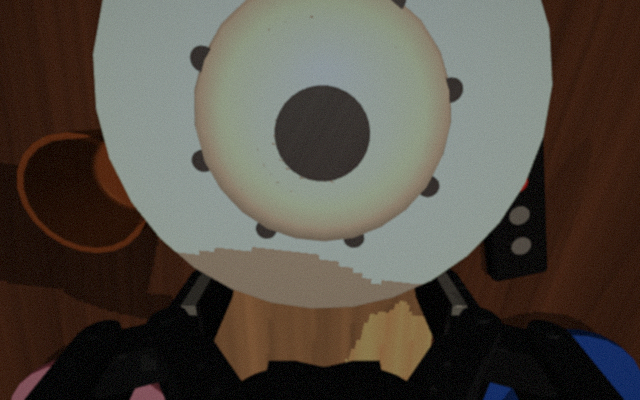

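View pics/top3.png

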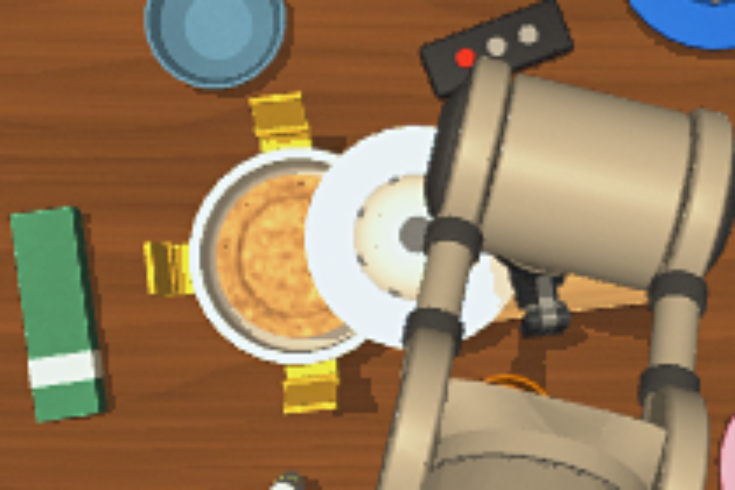

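The cover is following in the cradle at about 80 mm from centre, with 3.4 N drag. Continuing slower.

```bash
python3 -m jog '[[0.005,-0.0005,0,0],[0.01,-0.001,0,0],[0.015,-0.001,0,0],[0.02,-0.001,0,0],[0.024,-0.001,0,0],[0.028,-0.001,0,0]]'; python3 -m jog '[[0.004,0,0,0],[0.008,0,0,0],[0.012,0,0,0],[0.016,0,0,0]]';python3 - <<'E'
from h import *
f=grab('wrist'); cv2.imwrite('pics/wrist4.png',f['image'])
f=grab('side'); cv2.imwrite('pics/side4.png',cv2.resize(f['image'][130:310,210:420],None,fx=3.5,fy=3.3))
E
```

```text
time: 5.15
position: [0.5861, -0.0277, 0.1039]
orientation: [0.0, 0.66, 0.751, -0.0]
force: [-0.2, -2.4, 1.6]
width: 0.0848
time: 5.65
position: [0.5836, -0.0113, 0.1034]
orientation: [-0.001, 0.66, 0.751, -0.0]
force: [-1.2, 0.1, -0.0]
width: 0.0848
```

View pics/wrist4.png

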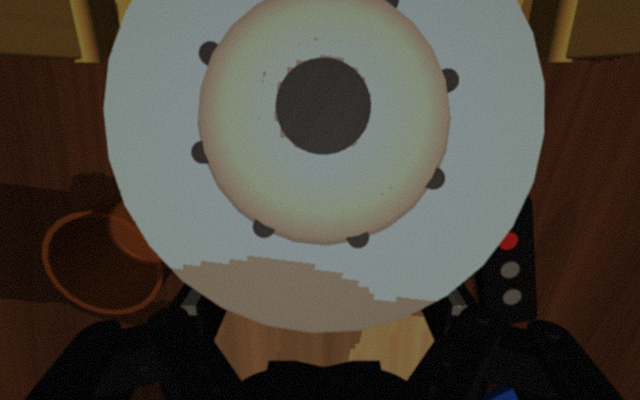

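View pics/side4.png

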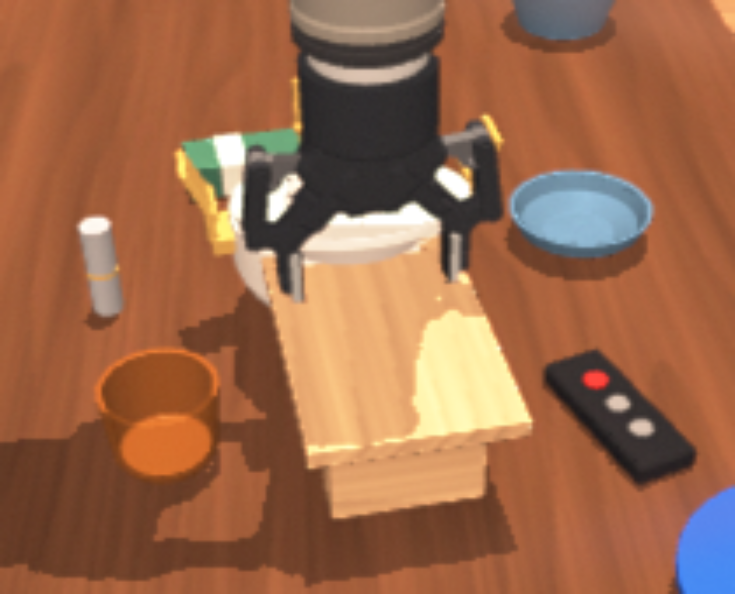

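The cover has tipped nose-down into the mouth and contact is momentarily lost. I'll measure its tilt from the wrist depth.

```bash
cat > cov.py <<'E'
from h import *
from burn import least_squares
def cover(n='wrist',verbose=1):
    f=grab(n); C=cloud(f); hsv=cv2.cvtColor(f['image'],cv2.COLOR_BGR2HSV)
    c=np.array([.5698,.0944]); e=np.array([-.1288,.9917]); nn=np.array([.9917,.1288])
    m=(hsv[...,2]>60)&(hsv[...,1]<95)&(C[...,2]>.075)&(C[...,2]<.165)&(np.hypot(C[...,0]-c[0],C[...,1]-c[1])<.2)
    m=cv2.morphologyEx(m.astype(np.uint8),cv2.MORPH_OPEN,np.ones((5,5)))
    l=cv2.connectedComponentsWithStats(m); i=1+np.argmax(l[2][1:,4]); P=C[l[1]==i]
    Q=np.c_[(P[:,:2]-c)@e,(P[:,:2]-c)@nn,P[:,2]]
    # RANSAC plane for flange
    rng=np.random.default_rng(0); best=0
    for _ in range(400):
        a=Q[rng.choice(len(Q),3,False)]; n_=np.cross(a[1]-a[0],a[2]-a[0]); 
        if np.linalg.norm(n_)<1e-5: continue
        n_/=np.linalg.norm(n_); n_*=np.sign(n_[2])
        if n_[2]<.9: continue
        k=np.abs((Q-a[0])@n_)<.0015
        if k.sum()>best: best=k.sum(); K=k;
    p=Q[K]; A=np.c_[p[:,:2],np.ones(len(p))]; w=np.linalg.lstsq(A,p[:,2],rcond=None)[0]
    h=(Q[:,2]-Q[:,:2]@w[:2]-w[2])
    fl=Q[np.abs(h)<.003]; 
    # dark disc centroid on dome-top
    V=hsv[...,2]; 
    r=Q[h>.022]; print(n,'tilt(deg) along,lat',np.round(np.degrees(np.arctan(w[:2])),2),'flangetop z at mouth axis',round(w[2],4),'npts',best, 'flange ext s',np.round(np.percentile(fl[:,0],[.5,99.5]),4),'lat',np.round(np.percentile(fl[:,1],[.5,99.5]),4),'domehi center',np.round(np.median(r,0),4) if len(r) else None,len(r),
      'z at -.074/+.074',np.round([w[2]-.074*w[0],w[2]+.074*w[0]],4))
if __name__=='__main__':
    import sys
    for n in sys.argv[1:] or ['wrist']: cover(n)
    s=robot.sense(); c=np.array([.5698,.0944]); p=np.array(s['position'][:2])-c
    print('tcp s,lat,z',np.round([p@[-.1288,.9917],p@[.9917,.1288],s['position'][2]],4),'F',np.round(s['force'],1), 't',s['time'])
E
python3 cov.py wrist side
```

```text
wrist tilt(deg) along,lat [-12.99   0.28] flangetop z at mouth axis 0.1115 npts 69767 flange ext s [-0.1054  0.0011] lat [-0.0717  0.0708] domehi center [-0.0304 -0.0005  0.1438] 26503 z at -.074/+.074 [0.1286 0.0945]
side tilt(deg) along,lat [-8.64 -0.46] flangetop z at mouth axis 0.1187 npts 252 flange ext s [-0.1175 -0.0696] lat [-0.0439  0.0421] domehi center [-0.117  -0.0017  0.1617] 29 z at -.074/+.074 [0.1299 0.1074]
tcp s,lat,z [-0.107   0.0002  0.1035] F [-0.1 -1.3 -0.3] t 5.85
```

```bash
python3 -m jog '[[0.003,0,0,0],[0.006,0,0,0],[0.009,0,0,0]]'; python3 -m jog '[[0.002,0,0,0],[0.004,0,0,0],[0.006,0,0,0]]'; python3 cov.py
```

```text
time: 6.22
position: [0.5829, -0.003, 0.1039]
orientation: [0.0, 0.66, 0.751, -0.0]
force: [0.2, -1.1, 1.0]
width: 0.085
time: 6.6
position: [0.582, 0.003, 0.1037]
orientation: [-0.0, 0.66, 0.751, -0.0]
force: [-0.2, -1.5, -0.8]
width: 0.0851
wrist tilt(deg) along,lat [-13.81   0.21] flangetop z at mouth axis 0.1128 npts 67280 flange ext s [-0.0914  0.0159] lat [-0.0718  0.0707] domehi center [-0.0164 -0.0005  0.1423] 25724 z at -.074/+.074 [0.131  0.0946]
tcp s,lat,z [-0.092   0.0003  0.1036] F [-0.  -1.6 -0.6] t 6.65
```

```bash
python3 -m jog '[[0.002,0,0,0],[0.004,0,0,0],[0.006,0,0,0]]'; python3 -m jog '[[0.002,0,0,0],[0.004,0,0,0]]'; python3 cov.py
```

```text
time: 7.02
position: [0.5813, 0.0089, 0.1038]
orientation: [0.0, 0.66, 0.751, -0.0]
force: [1.1, -1.7, -0.8]
width: 0.0853
time: 7.28
position: [0.5808, 0.0129, 0.1038]
orientation: [0.0, 0.66, 0.751, -0.0]
force: [0.8, -2.0, -0.9]
width: 0.0847
wrist tilt(deg) along,lat [-13.77   0.3 ] flangetop z at mouth axis 0.1153 npts 68706 flange ext s [-0.0814  0.0259] lat [-0.0717  0.0708] domehi center [-0.0066 -0.0004  0.1423] 25644 z at -.074/+.074 [0.1335 0.0972]
tcp s,lat,z [-0.082   0.0004  0.1038] F [-0.4 -2.2 -1.5] t 7.325
```

```bash
python3 -m jog '[[0.002,0,0,0],[0.004,0,0,0]]'; python3 -m jog '[[0.0015,0,0,0],[0.003,0,0,0]]';  python3 cov.py
```

```text
time: 7.58
position: [0.5803, 0.0168, 0.1038]
orientation: [0.0, 0.66, 0.751, -0.0]
force: [1.1, -1.7, -0.9]
width: 0.0847
time: 7.82
position: [0.5798, 0.0198, 0.1038]
orientation: [0.0, 0.66, 0.751, -0.0]
force: [0.4, -1.1, -1.9]
width: 0.0849
wrist tilt(deg) along,lat [-13.8    0.32] flangetop z at mouth axis 0.117 npts 68452 flange ext s [-0.0744  0.0329] lat [-0.0717  0.0708] domehi center [ 0.0004 -0.0004  0.1423] 25632 z at -.074/+.074 [0.1352 0.0988]
tcp s,lat,z [-0.0751  0.0003  0.1038] F [-0.3 -0.6 -0.4] t 7.875
```

```bash
python3 - <<'E'
from h import *
f=grab('wrist'); cv2.imwrite('pics/wrist5.png',f['image'])
f=grab('side'); cv2.imwrite('pics/side5.png',cv2.resize(f['image'][130:310,210:420],None,fx=3.5,fy=3.3))
f=grab('top'); cv2.imwrite('pics/top5.png',cv2.resize(f['image'][140:280,200:410],None,fx=3.5,fy=3.5))
E
```

```text
(no output)
```

View pics/wrist5.png

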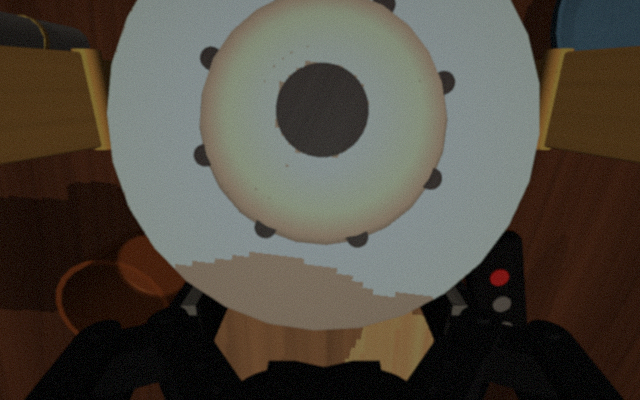

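View pics/side5.png

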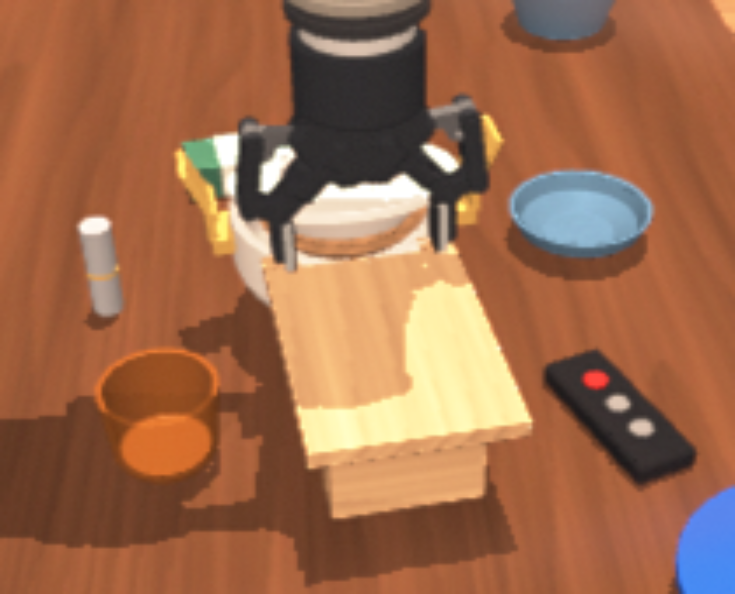

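View pics/top5.png

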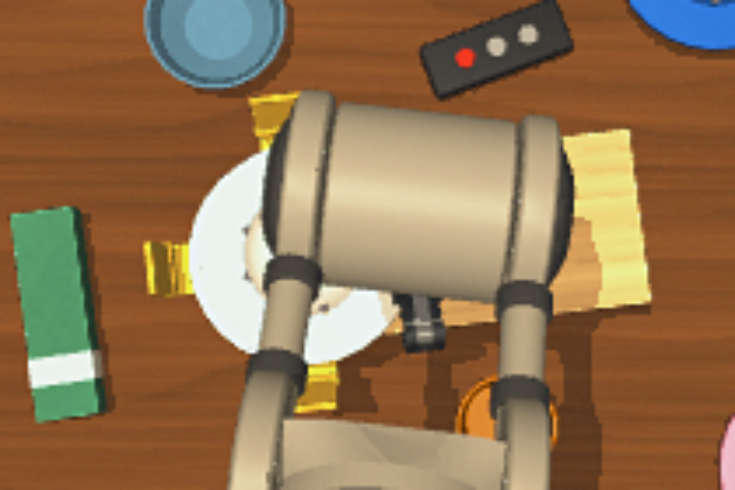

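The cover is now nearly centred but nose-down by 14°, with its rear up against the fingers. Backing the fingers off 6 mm to see whether it drops.

```bash
python3 -m jog '[[-0.003,0,0,0],[-0.006,0,0,0],[-0.006,0,0,0]]'; python3 cov.py
```

```text
time: 8.4
position: [0.5807, 0.0136, 0.1038]
orientation: [0.0, 0.66, 0.751, 0.0]
force: [-0.4, -0.5, -0.3]
width: 0.0853
wrist tilt(deg) along,lat [-7.63  0.45] flangetop z at mouth axis 0.1138 npts 61311 flange ext s [-0.0793  0.0264] lat [-0.0714  0.0714] domehi center [-3.800e-03 -1.000e-04  1.393e-01] 23556 z at -.074/+.074 [0.1237 0.1038]
tcp s,lat,z [-0.0815  0.0004  0.1038] F [ 0.  -0.3 -0.3] t 8.45
```

It dropped to 7.6° of tilt, about 7 mm short of centre, which is the wedge the task describes. I'll nudge it on again a little further in small steps.

```bash
python3 -m jog '[[0.003,0,0,0],[0.006,0,0,0],[0.008,0,0,0]]';python3 -m jog '[[0.0015,0,0,0],[0.003,0,0,0],[0.003,0,0,0]]'; python3 cov.py
```

```text
time: 8.82
position: [0.5795, 0.0219, 0.1037]
orientation: [-0.0, 0.66, 0.751, -0.0]
force: [-1.0, -0.9, -1.1]
width: 0.0851
time: 9.2
position: [0.5792, 0.0248, 0.1038]
orientation: [0.0, 0.66, 0.751, -0.0]
force: [-0.4, -1.0, -1.0]
width: 0.0847
wrist tilt(deg) along,lat [-7.14  0.48] flangetop z at mouth axis 0.1147 npts 61529 flange ext s [-0.0702  0.0378] lat [-0.0716  0.071 ] domehi center [ 0.0054 -0.0004  0.139 ] 22697 z at -.074/+.074 [0.1239 0.1054]
tcp s,lat,z [-0.0703  0.0004  0.1038] F [ 0.4 -0.8 -0.5] t 9.25
```

Now about 2 mm past centre with tilt 7° and only 1 N. I'll back off, rise, and re-measure.

```bash
python3 -m jog '[[-0.006,0,0,0],[-0.02,0,0,0],[-0.02,0,-0.03,0],[-0.02,0,-0.07,0],[-0.02,0,-0.11,0],[-0.02,0,-0.11,0]]' 0; python3 cov.py wrist side
```

```text
time: 10.0
position: [0.5836, 0.0038, 0.2175]
orientation: [0.003, 0.66, 0.751, 0.002]
force: [-0.3, -0.7, 0.1]
width: -0.0002
wrist tilt(deg) along,lat [-3.9   1.69] flangetop z at mouth axis 0.1128 npts 18464 flange ext s [-0.0713  0.0401] lat [-0.0714  0.0711] domehi center [ 0.0018 -0.001   0.1379] 6583 z at -.074/+.074 [0.1179 0.1078]
side tilt(deg) along,lat [-3.72  1.75] flangetop z at mouth axis 0.1135 npts 953 flange ext s [-0.0736  0.0704] lat [-0.0719  0.0707] domehi center [-0.0086 -0.0051  0.1386] 177 z at -.074/+.074 [0.1183 0.1087]
tcp s,lat,z [-9.100e-02  2.000e-04  2.138e-01] F [ 0.  -0.2 -1.2] t 10.1
```

It settled by itself to 4° of tilt, centred within about 2 mm and 15 mm proud. Next I press on the dome top with closed fingers, slightly toward the rear.

```bash
python3 -m jog '[[0.02,0,0,0],[0.045,0,0,0],[0.07,0,0.01,0],[0.086,0,0.03,0],[0.086,0,0.045,0],[0.086,0,0.053,0],[0.086,0,0.053,0]]'; python3 - <<'E'
from h import *
print(robot.sense()['position'],robot.sense()['force'])
f=grab('wrist'); cv2.imwrite('pics/wrist6.png',f['image'])
f=grab('side'); cv2.imwrite('pics/side6.png',cv2.resize(f['image'][130:310,210:420],None,fx=3.5,fy=3.3))
E
```

```text
time: 10.98
position: [0.5705, 0.0896, 0.16]
orientation: [-0.0, 0.66, 0.751, -0.001]
force: [-0.0, -0.3, 0.1]
width: -0.0001
[0.57051067 0.0895998  0.16003938] [-0.02129557 -0.34710545  0.14345679]
```

View pics/wrist6.png

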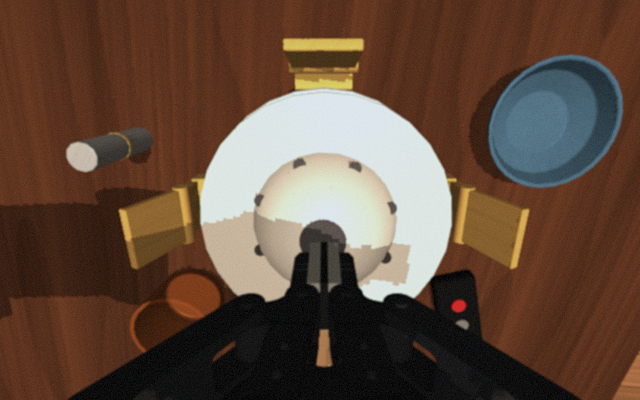

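View pics/side6.png

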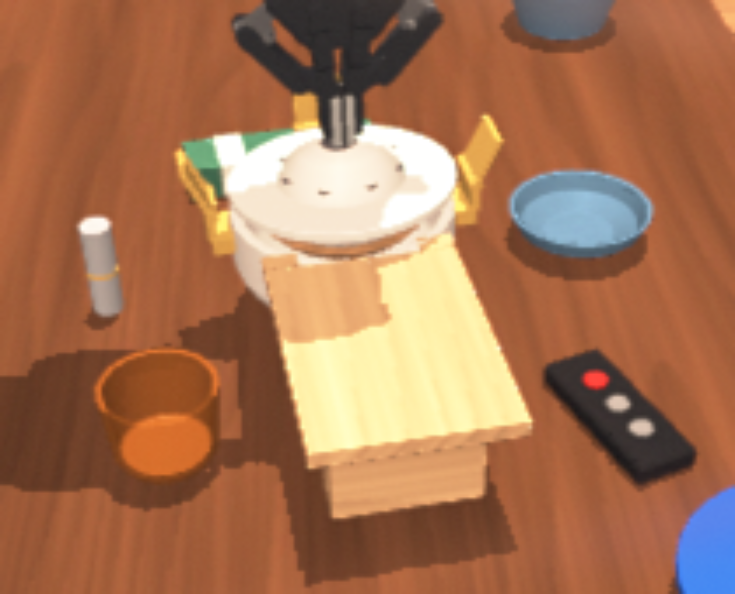

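The fingertips sit just above the dome's dark centre. Pressing down now in 1 mm steps, watching the force.

```bash
python3 -m jog '[[0,0,0.002,0],[0,0,0.004,0]]'; python3 -m jog '[[0,0,0.001,0],[0,0,0.002,0]]';python3 -m jog '[[0,0,0.001,0],[0,0,0.002,0]]'; python3 cov.py
```

```text
time: 11.32
position: [0.5709, 0.0899, 0.1571]
orientation: [0.0, 0.66, 0.751, 0.0]
force: [-0.0, -0.5, -0.1]
width: -0.0001
time: 11.58
position: [0.5711, 0.09, 0.1554]
orientation: [0.001, 0.66, 0.751, 0.0]
force: [-0.7, -2.1, 4.7]
width: 0.0001
time: 11.82
position: [0.571, 0.09, 0.153]
orientation: [0.0, 0.66, 0.751, 0.0]
force: [-0.2, -1.2, 5.1]
width: 0.0003
wrist tilt(deg) along,lat [-3.92  1.64] flangetop z at mouth axis 0.1092 npts 26612 flange ext s [-0.0453  0.0716] lat [-0.0711  0.071 ] domehi center [0.0102 0.0015 0.1333] 5470 z at -.074/+.074 [0.1143 0.1041]
tcp s,lat,z [-0.0045  0.0006  0.1528] F [ 0.3 -2.7  4.4] t 11.875
```

```bash
python3 -m jog '[[0,0,0.001,0],[0,0,0.002,0],[0,0,0.003,0]]'; python3 -m jog '[[0,0,0.001,0],[0,0,0.002,0],[0,0,0.003,0]]'; python3 cov.py
```

```text
time: 12.25
position: [0.5709, 0.09, 0.1498]
orientation: [0.0, 0.66, 0.751, 0.0]
force: [1.4, -1.8, 5.6]
width: 0.0004
time: 12.62
position: [0.5709, 0.09, 0.1468]
orientation: [0.0, 0.66, 0.751, 0.0]
force: [0.6, -2.6, 7.5]
width: -0.0001
wrist tilt(deg) along,lat [-3.75  1.67] flangetop z at mouth axis 0.1031 npts 26737 flange ext s [-0.0456  0.0716] lat [-0.0712  0.0709] domehi center [ 1.100e-02 -1.000e-04  1.271e-01] 5186 z at -.074/+.074 [0.1079 0.0982]
tcp s,lat,z [-0.0045  0.0005  0.1468] F [ 1.5 -2.1  6.3] t 12.675
```

```bash
python3 -m jog '[[0,0,0.001,0],[0,0,0.002,0]]'; python3 -m jog '[[0,0,0.0005,0],[0,0,0.001,0],[0,0,0.001,0]]';  python3 -m jog '[[0,0,0.0005,0],[0,0,0.001,0],[0,0,0.001,0]]'; python3 cov.py
```

```text
time: 12.92
position: [0.5709, 0.0902, 0.145]
orientation: [0.0, 0.66, 0.751, 0.0]
force: [1.1, -2.1, 7.3]
width: -0.0003
time: 13.3
position: [0.5711, 0.0901, 0.1442]
orientation: [0.0, 0.66, 0.751, 0.0]
force: [0.8, -2.0, 6.4]
width: 0.0001
time: 13.68
position: [0.5712, 0.0899, 0.1433]
orientation: [0.001, 0.66, 0.751, 0.0]
force: [1.3, -2.4, 8.5]
width: -0.0003
wrist tilt(deg) along,lat [-1.54  0.62] flangetop z at mouth axis 0.1001 npts 27138 flange ext s [-0.0463  0.0726] lat [-0.0713  0.0706] domehi center [ 0.0112 -0.0003  0.1243] 5137 z at -.074/+.074 [0.1021 0.0981]
tcp s,lat,z [-0.0046  0.0008  0.1433] F [ 1.  -2.1  8.4] t 13.725
```

Levelling nicely (tilt −1.5°). Pressing on toward the hard stop in half-millimetre steps.

```bash
python3 -m jog '[[0,0,0.0005,0],[0,0,0.001,0],[0,0,0.001,0]]'; python3 -m jog '[[0,0,0.0005,0],[0,0,0.0005,0]]';  python3 -m jog '[[0,0,0.0005,0],[0,0,0.0005,0]]'; python3 cov.py
```

```text
time: 14.1
position: [0.5713, 0.0898, 0.1424]
orientation: [0.001, 0.66, 0.751, 0.0]
force: [1.3, -4.4, 7.7]
width: 0.0
time: 14.35
position: [0.5713, 0.0897, 0.1419]
orientation: [0.001, 0.66, 0.751, 0.0]
force: [1.8, -3.5, 7.6]
width: -0.0001
time: 14.6
position: [0.5714, 0.0896, 0.1415]
orientation: [0.001, 0.66, 0.751, 0.0]
force: [1.2, -3.9, 8.1]
width: 0.0001
wrist tilt(deg) along,lat [-0.34  0.13] flangetop z at mouth axis 0.0985 npts 27263 flange ext s [-0.0469  0.0732] lat [-0.0715  0.0707] domehi center [ 1.080e-02 -1.000e-04  1.229e-01] 5103 z at -.074/+.074 [0.0989 0.098 ]
tcp s,lat,z [-0.0049  0.001   0.1415] F [ 1.  -3.5  8.3] t 14.65
```

```bash
python3 -m jog '[[0,0,0.0003,0],[0,0,0.0006,0]]'; python3 -m jog '[[0,0,0.0003,0],[0,0,0.0003,0]]';  python3 -m jog '[[0,0,0.0003,0],[0,0,0.0003,0]]'
```

```text
time: 14.9
position: [0.5715, 0.0895, 0.1411]
orientation: [0.001, 0.66, 0.751, 0.0]
force: [1.4, -4.0, 10.2]
width: 0.0
time: 15.15
position: [0.5715, 0.0895, 0.1411]
orientation: [0.001, 0.66, 0.751, 0.0]
force: [0.1, -3.0, 11.2]
width: 0.0002
time: 15.4
position: [0.5715, 0.0895, 0.141]
orientation: [0.001, 0.66, 0.751, 0.0]
force: [0.7, -4.3, 13.1]
width: 0.0002
```

Home at the hard stop: position holds while force climbs about 6 N/mm. Now going to 20 N and holding.

```bash
python3 -m jog '[[0,0,0.0004,0],[0,0,0.0008,0],[0,0,0.0012,0],[0,0,0.0012,0]]'; python3 -m jog '[[0,0,0,0],[0,0,0,0]]'
```

```text
time: 15.9
position: [0.5715, 0.0895, 0.141]
orientation: [0.002, 0.66, 0.751, 0.001]
force: [-3.4, -4.2, 20.0]
width: 0.0
time: 16.15
position: [0.5715, 0.0895, 0.141]
orientation: [0.002, 0.66, 0.751, 0.001]
force: [-2.2, -4.3, 20.3]
width: 0.0
```

```bash
python3 -m jog '[[0,0,0,0],[0,0,0,0],[0,0,0,0],[0,0,0,0],[0,0,0,0],[0,0,0,0]]'; python3 -m jog '[[0,0,0,0],[0,0,0,0],[0,0,0,0],[0,0,0,0],[0,0,0,0]]'; python3 cov.py wrist side;  python3 -m jog '[[0,0,-0.002,0],[0,0,-0.005,0],[0,0,-0.03,0],[0,0,-0.07,0],[0,0,-0.07,0]]'; python3 cov.py wrist side; python3 burn.py | grep -v ledge
```

```text
time: 16.9
position: [0.5715, 0.0895, 0.141]
orientation: [0.002, 0.66, 0.751, 0.001]
force: [-2.8, -5.4, 20.4]
width: -0.0001
time: 17.52
position: [0.5715, 0.0895, 0.141]
orientation: [0.002, 0.66, 0.751, 0.001]
force: [-2.8, -4.0, 20.7]
width: -0.0002
wrist tilt(deg) along,lat [-0.02 -0.02] flangetop z at mouth axis 0.0981 npts 27447 flange ext s [-0.0473  0.0731] lat [-0.0715  0.0705] domehi center [ 0.0109 -0.0005  0.1225] 5084 z at -.074/+.074 [0.0981 0.0981]
side tilt(deg) along,lat [ 0.26 -0.  ] flangetop z at mouth axis 0.0913 npts 1514 flange ext s [-0.1982 -0.029 ] lat [-0.0651  0.0582] domehi center [-0.0148 -0.0017  0.1221] 464 z at -.074/+.074 [0.091  0.0916]
tcp s,lat,z [-0.0051  0.0011  0.141 ] F [-2.6 -5.4 20.2] t 17.625
time: 18.25
position: [0.5716, 0.0906, 0.2106]
orientation: [0.001, 0.66, 0.751, 0.001]
force: [-0.4, 0.6, 0.0]
width: -0.0002
wrist tilt(deg) along,lat [-0.1   0.04] flangetop z at mouth axis 0.0983 npts 16502 flange ext s [-0.0621  0.0729] lat [-0.0713  0.0704] domehi center [ 0.0032 -0.0005  0.1233] 4036 z at -.074/+.074 [0.0984 0.0981]
side tilt(deg) along,lat [ 2.08 -0.64] flangetop z at mouth axis 0.0967 npts 1491 flange ext s [-0.1973  0.0703] lat [-0.0711  0.0674] domehi center [-0.0061 -0.0008  0.1233] 297 z at -.074/+.074 [0.094  0.0993]
tcp s,lat,z [-0.004  -0.0003  0.2075] F [ 0.  -0.1 -0.1] t 18.35
top [0.5464 0.1088 0.0477] 4
left 2963 ang -172.5 tan [-0.0393  0.0012  0.0393] maxz 0.6119 slope ang 1.62 rad [0.0941 0.1326]
side [0.5694 0.1016 0.0776] 66
end 168 ang 99.6 tan [-0.0123  0.0037  0.0169] maxz 0.1393 slope ang 1.4 rad [0.0781 0.0859]
left 96 ang -164.8 tan [-0.0073  0.013   0.0244] maxz 0.1379 slope ang 1.93 rad [0.0842 0.1024]
right 133 ang 1.4 tan [-0.0225 -0.0088  0.0099] maxz 0.1376 slope ang 1.86 rad [0.0829 0.1005]
```

The cover is home: flange top is level at z 0.098 (rim plus 8 mm), and about 20 N was held for about 1.7 s. Clips next, starting with clip_end (on +s). I go over it, come down outside, and sweep inward.

```bash
python3 -m jog '[[0.03,0,0,0],[0.075,0,0,0],[0.11,0,0,0],[0.132,0,0,0],[0.132,0,0.03,0],[0.132,0,0.06,0],[0.132,0,0.073,0],[0.132,0,0.073,0]]'; python3 cov.py wrist; python3 - <<'E'
from h import *
f=grab('side'); cv2.imwrite('pics/side7.png',cv2.resize(f['image'][110:310,210:420],None,fx=3.5,fy=3))
f=grab('wrist'); cv2.imwrite('pics/wrist7.png',f['image'])
E
```

```text
time: 19.45
position: [0.5534, 0.2207, 0.1345]
orientation: [-0.001, 0.66, 0.751, -0.001]
force: [1.0, -0.4, -0.2]
width: 0.0Traceback (most recent call last):
  File "cov.py", line 28, in <module>
    for n in sys.argv[1:] or ['wrist']: cover(n)
                                        ~~~~~^^^
  File "cov.py", line 19, in cover
    p=Q[K]; A=np.c_[p[:,:2],np.ones(len(p))]; w=np.linalg.lstsq(A,p[:,2],rcond=None)[0]
        ^
UnboundLocalError: cannot access local variable 'K' where it is not associated with a value
```

View pics/side7.png

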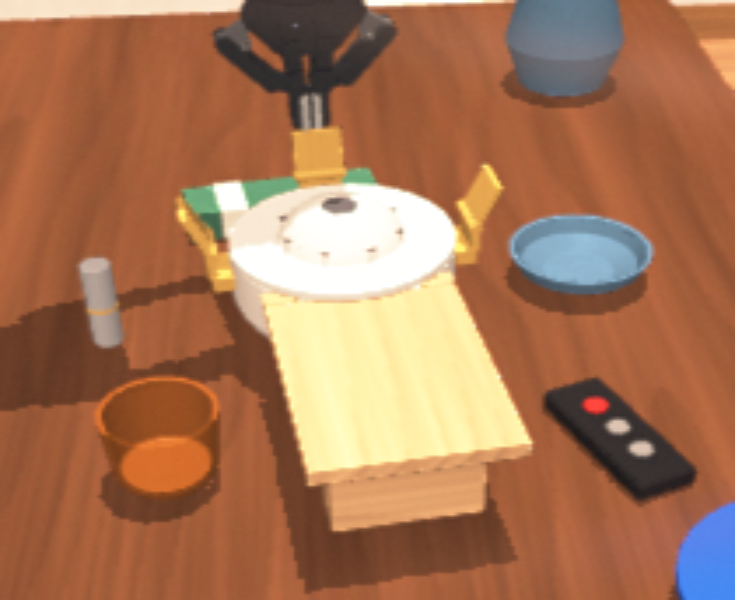

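```bash
python3 -m jog '[[-0.008,0,0,0],[-0.017,0,0,0],[-0.026,0,0,0],[-0.034,0,0,0],[-0.042,0,0,0],[-0.05,0,0,0],[-0.056,0,0,0],[-0.061,0,0,0]]'; python3 -m jog '[[0,0,0.002,0],[0,0,0.005,0],[0,0,0.008,0],[0,0,0.011,0],[0,0,0.012,0],[0,0,0.012,0]]'; python3 - <<'E'
from h import *
f=grab('side'); cv2.imwrite('pics/side8.png',cv2.resize(f['image'][110:310,210:420],None,fx=3.5,fy=3))
E
```

```text
time: 20.6
position: [0.5617, 0.1599, 0.1354]
orientation: [0.0, 0.66, 0.751, -0.0]
force: [-0.0, 1.5, 0.9]
width: 0.0003
time: 21.35
position: [0.5613, 0.1606, 0.1231]
orientation: [-0.0, 0.66, 0.751, -0.0]
force: [-0.0, 0.2, -0.8]
width: 0.0
```

View pics/side8.png

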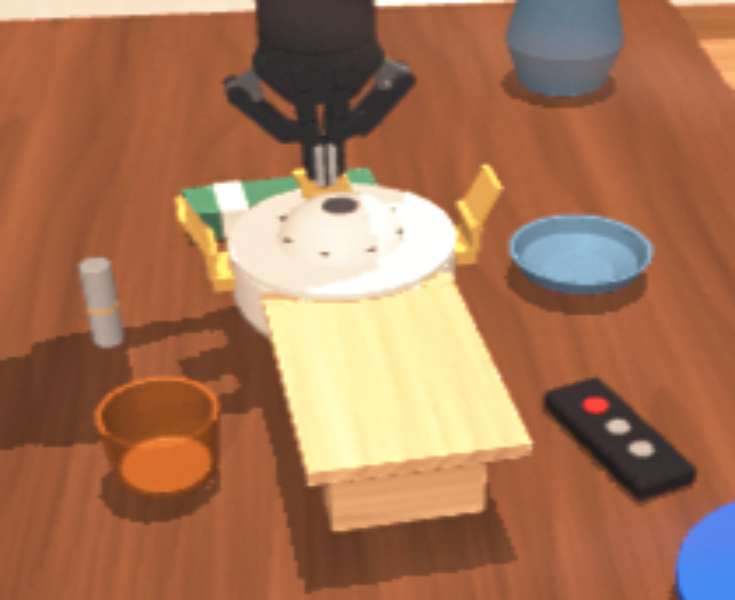

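Flap is nearly flat under the fingers (TCP z 0.123, contact with a flat flap is at 0.121). Pressing the last 2–3 mm.

```bash
python3 -m jog '[[0,0,0.001,0],[0,0,0.002,0]]'; python3 -m jog '[[0,0,0.0008,0],[0,0,0.0008,0]]'; python3 -m jog '[[0,0,0.0008,0],[0,0,0.0008,0]]'; python3 -m jog '[[0,0,0,0]]'
```

```text
time: 21.65
position: [0.5614, 0.1605, 0.1214]
orientation: [-0.0, 0.66, 0.751, -0.0]
force: [-2.0, 0.3, 1.0]
width: 0.0001
time: 21.9
position: [0.5614, 0.1605, 0.121]
orientation: [0.0, 0.66, 0.751, -0.0]
force: [-1.8, -0.7, 5.1]
width: -0.0002
time: 22.15
position: [0.5615, 0.1605, 0.121]
orientation: [0.0, 0.66, 0.751, 0.0]
force: [-4.3, -1.9, 10.6]
width: 0.0001
time: 22.28
position: [0.5615, 0.1605, 0.121]
orientation: [0.0, 0.66, 0.751, 0.0]
force: [-3.8, -1.1, 10.0]
width: 0.0003
```

Clip_end is flat on its stop (10 N briefly). Now clip_right (far side, +tool y).

```bash
python3 -m jog '[[0,0,-0.01,0],[0,0,-0.04,0],[0,0,-0.072,0],[-0.022,0.044,-0.072,0],[-0.044,0.09,-0.072,0],[-0.066,0.131,-0.072,0],[-0.066,0.133,-0.05,0],[-0.066,0.133,-0.025,0],[-0.066,0.133,-0.014,0],[-0.066,0.133,-0.014,0]]'; python3 - <<'E'
from h import *
f=grab('side'); cv2.imwrite('pics/side9.png',cv2.resize(f['image'][110:310,210:420],None,fx=3.5,fy=3))
f=grab('wrist'); cv2.imwrite('pics/wrist9.png',f['image'])
E
python3 cov.py side|tail -1
```

```text
time: 23.52
position: [0.7017, 0.1123, 0.1332]
orientation: [-0.0, 0.66, 0.751, -0.0]
force: [0.1, -0.1, -0.6]
width: 0.0001
tcp s,lat,z [0.0007 0.134  0.1353] F [-0.1 -0.   0.7] t 23.675
```

View pics/side9.png

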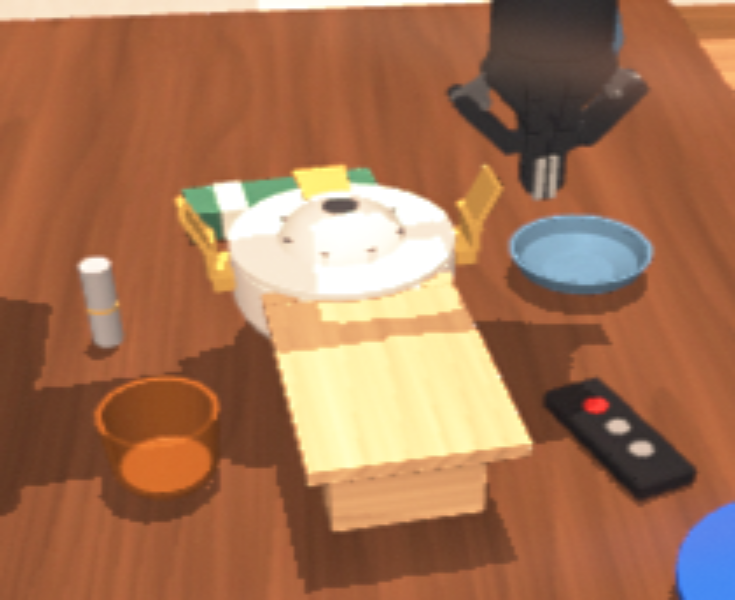

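View pics/wrist9.png

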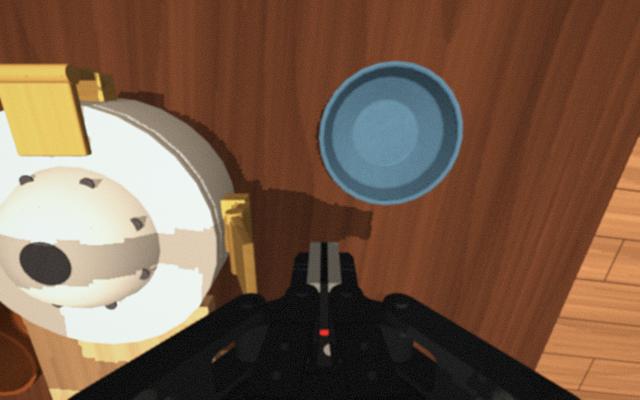

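Clip_end lies flat, and the fingers hang outside clip_right, clear above the dish. Sweeping inward.

```bash
python3 -m jog '[[0,-0.01,0,0],[0,-0.019,0,0],[0,-0.028,0,0],[0,-0.037,0,0],[0,-0.045,0,0],[0,-0.053,0,0],[0,-0.06,0,0],[0,-0.066,0,0]]'; python3 -m jog '[[0,0,0.002,0],[0,0,0.005,0],[0,0,0.008,0],[0,0,0.011,0],[0,0,0.012,0]]';  python3 -m jog '[[0,0,0.001,0],[0,0,0.001,0]]'; python3 cov.py side|tail -1
```

```text
time: 24.68
position: [0.6359, 0.1037, 0.1338]
orientation: [-0.0, 0.66, 0.751, -0.0]
force: [1.7, 1.1, 0.7]
width: 0.0002
time: 25.3
position: [0.6362, 0.1037, 0.1212]
orientation: [-0.0, 0.66, 0.751, -0.0]
force: [-1.6, -0.4, 2.3]
width: -0.0003
time: 25.55
position: [0.6363, 0.1037, 0.121]
orientation: [-0.0, 0.66, 0.751, -0.0]
force: [-2.7, -0.7, 4.6]
width: -0.0001
tcp s,lat,z [0.0007 0.0672 0.1211] F [-3.1 -0.   5.3] t 25.6
```

```bash
python3 -m jog '[[0,0,0.0006,0],[0,0,0.0006,0]]'; python3 -m jog '[[0,0,-0.01,0],[0,0,-0.04,0],[0,0,-0.073,0],[0,-0.03,-0.073,0],[0,-0.075,-0.073,0],[0,-0.12,-0.073,0],[0,-0.165,-0.073,0],[0,-0.202,-0.073,0],[0,-0.202,-0.05,0],[0,-0.202,-0.025,0],[0,-0.202,-0.014,0],[0,-0.202,-0.014,0]]';python3 - <<'E'
from h import *
f=grab('side'); cv2.imwrite('pics/side10.png',cv2.resize(f['image'][110:310,210:420],None,fx=3.5,fy=3))
E
python3 cov.py side|tail -1
```

```text
time: 25.85
position: [0.6363, 0.1037, 0.121]
orientation: [0.0, 0.66, 0.751, -0.0]
force: [-4.7, -0.8, 7.9]
width: -0.0001
time: 27.35
position: [0.4362, 0.0777, 0.1339]
orientation: [-0.0, 0.66, 0.751, -0.0]
force: [0.8, -0.4, 0.7]
width: -0.0002
tcp s,lat,z [ 0.0006 -0.134   0.1348] F [ 0.4 -0.4  0.6] t 27.45
```

View pics/side10.png

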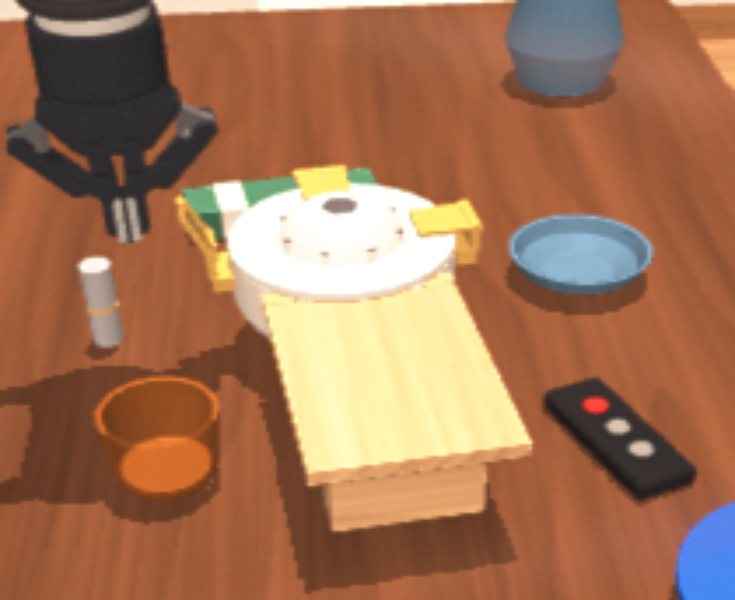

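Clip_right is flat. The fingers are outside clip_left, clear of the lipstick, so I sweep inward (+tool y).

```bash
python3 -m jog '[[0,0.01,0,0],[0,0.019,0,0],[0,0.028,0,0],[0,0.037,0,0],[0,0.045,0,0],[0,0.053,0,0],[0,0.06,0,0],[0,0.066,0,0]]'; python3 -m jog '[[0,0,0.002,0],[0,0,0.005,0],[0,0,0.008,0],[0,0,0.011,0],[0,0,0.012,0]]';  python3 -m jog '[[0,0,0.001,0],[0,0,0.001,0]]';  python3 -m jog '[[0,0,0.0006,0],[0,0,0.0006,0]]'; python3 cov.py side|tail -1
```

```text
time: 28.45
position: [0.5025, 0.0863, 0.1343]
orientation: [0.0, 0.66, 0.751, 0.0]
force: [-1.4, 0.1, 1.9]
width: 0.0001
time: 29.08
position: [0.5018, 0.0862, 0.122]
orientation: [0.0, 0.66, 0.751, 0.0]
force: [1.8, 0.7, 1.4]
width: -0.0002
time: 29.32
position: [0.5016, 0.0862, 0.1211]
orientation: [-0.0, 0.66, 0.751, -0.0]
force: [0.5, -0.1, 1.8]
width: -0.0001
time: 29.58
position: [0.5016, 0.0862, 0.121]
orientation: [0.0, 0.66, 0.751, 0.0]
force: [-0.4, -0.7, 6.6]
width: -0.0001
tcp s,lat,z [ 0.0006 -0.0687  0.121 ] F [ 0.5 -0.5  6.4] t 29.625
```

```bash
python3 -m jog '[[0,0,-0.01,0],[0,0,-0.04,0],[0,0,-0.08,0],[0,0,-0.12,0],[-0.04,-0.03,-0.14,0],[-0.09,-0.05,-0.14,0],[-0.14,-0.06,-0.14,0],[-0.19,-0.06,-0.14,0],[-0.24,-0.06,-0.14,0],[-0.26,-0.06,-0.14,0],[-0.26,-0.06,-0.14,0]]'; python3 - <<'E'
from h import *
c=np.array([.5698,.0944]); e=np.array([-.1288,.9917]); nn=np.array([.9917,.1288])
for n in('top','side'):
    f=grab(n); C=cloud(f); cv2.imwrite(f'pics/{n}11.png',f['image'])
    hsv=cv2.cvtColor(f['image'],cv2.COLOR_BGR2HSV)
    k=(hsv[...,0]>15)&(hsv[...,0]<35)&(hsv[...,1]>90)&(hsv[...,2]>100)
    D=C[...,:2]-c; s=D@e; l=D@nn; z=C[...,2]
    for nm,r,t in(('end',s,l),('right',l,s),('left',-l,s)):
        q=k&(r>.04)&(r<.09)&(abs(t)<.02)&(z>.085)
        a=np.polyfit(r[q],z[q],1) if q.sum()>10 else None
        print(n,nm,q.sum(),'r',np.round(np.percentile(r[q],[2,98]),3),'z',np.round(np.percentile(z[q],[5,50,95]),4),'slope',a[0].round(3))
    w=(hsv[...,1]<60)&(hsv[...,2]>120)&(z>.08)&(z<.11)&(np.hypot(s,l)>.048)&(np.hypot(s,l)<.072)
    A=np.c_[s[w],l[w],np.ones(w.sum())]; print(n,'flange top plane tilt/z',np.linalg.lstsq(A,z[w],rcond=None)[0].round(4), w.sum())
    w=(hsv[...,1]<60)&(hsv[...,2]>120)&(z>.094)&(z<.102)&(np.hypot(s,l)<.09)&(np.hypot(s,l)>.04); print('flange circ',cv2.minEnclosingCircle(np.c_[s[w],l[w]].astype(np.float32)))
E
```

```text
time: 31.0
position: [0.4754, -0.1799, 0.2604]
orientation: [-0.001, 0.661, 0.751, -0.0]
force: [-0.1, 0.3, 0.2]
width: 0.0001
top end 257 r [0.051 0.089] z [0.1003 0.1034 0.1063] slope 0.062
top right 260 r [0.048 0.088] z [0.1006 0.1032 0.1065] slope 0.028
top left 261 r [0.05  0.089] z [0.1007 0.1037 0.1066] slope 0.023
top flange top plane tilt/z [-0.0001  0.0022  0.0975] 1208
flange circ ((0.0024313272442668676, -0.0007624541176483035), 0.07378091663122177)
side end 124 r [0.053 0.089] z [0.1031 0.105  0.107 ] slope -0.004
side right 190 r [0.048 0.088] z [0.0916 0.1045 0.1071] slope -0.09
side left 178 r [0.051 0.089] z [0.0941 0.1047 0.1062] slope -0.076
side flange top plane tilt/z [0.0075 0.0017 0.0987] 760
flange circ ((0.0005621618474833667, -0.0008363100932911038), 0.0749809592962265)
```

View pics/top11.png

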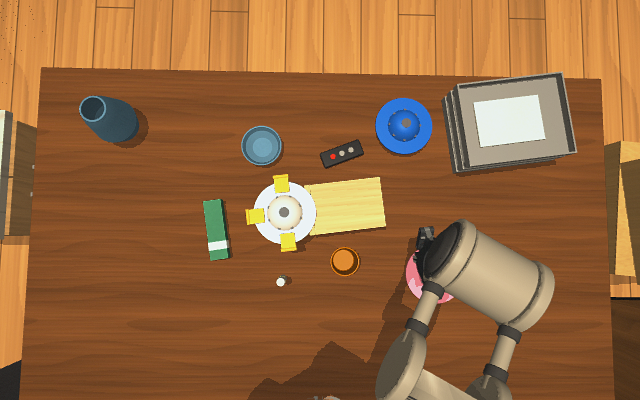

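View pics/side11.png

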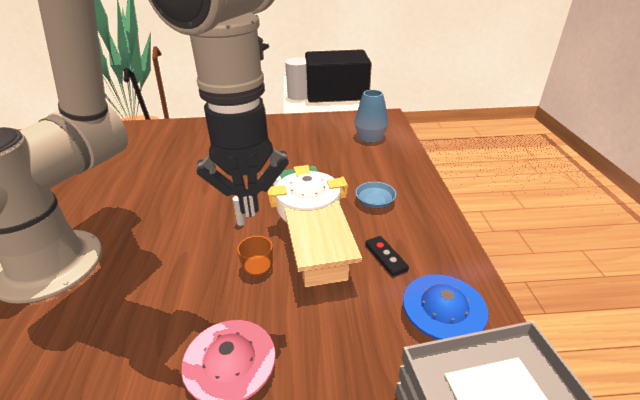

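Everything checks out. All three clips lie level at z about 0.104, the flange is level and centred, and the other objects are at their original pixels. The robot is clear, so I'm handing in.

```bash
python3 -c "
from plant import robot
print(robot.sense()['time']); robot.job_done()"
```

```text
31.1
the job is handed in; nothing more can be done
```

The burner is closed with all three clips folded flat, and I handed the job in at 31.1 s; no verdict was reported.

**What I did:** I slid the white cover off the ledge with the open fingers cradling its flange. It tipped nose-down short of centre, so I backed off and nudged it on with light contact, about 1–3 N. I then pressed it home with closed fingers on the dome, held about 20 N for about 1.7 s, and folded clip_end, clip_right and clip_left onto their stops with 7–11 N each. The largest force I read was about 21 N.

**Last checks:**
- **Cover:** the flange top is level at z ≈ 0.098 m, the height it should have when home on the 90 mm rim. It is centred within about 2 mm.
- **Clips:** all three flaps are level, with top faces at about 0.103–0.105 m.
- **Other objects:** the lipstick, tealight, remote, carton, dish and both look-alikes look unmoved, though the arm partly hides the pink one in the last top picture.

**Disagreements:**
- The top and side cameras differ by up to 4 mm along the slide direction.
- Two side-view tilt fits, taken while the arm or ledge spoiled the view, disagreed with the wrist camera; I used the wrist fits. In the final picture the side view still gave about 0.4° of tilt against 0.1° from the top.

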